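# Change the cup mould in a sloping ratchet clamp

### The job

The bronze cup mould held in the sloping ratchet clamp has been scraped clean: lift the sprung pawl off the ratchet wheel and hold it up until the jaw has run all the way back, then take that cup out and set it down upright in the tray with the two other clean ones. Stand the cup that waits on the plywood board in the clamp, square on the bed, close up to the V jaw and in the middle of it, let go of it, and swing the hand lever over until the jaw is tight on it and the pawl has dropped home and holds. Set the cups down rather than let them drop, and leave everything else where it is.

Things in the scene. Friction and masses are not known exactly. Their poses are not given: they have to be found in the camera images.
- bed: Sloping blue bed of the ratchet clamp, 120 mm up the slope x 227 mm across on a fixed stand. Origin: the nest, where the middle of a clamped cup's foot stands on it, 78 mm above the table. z: square to the bed, leaning 25 deg from vertical towards the robot; x: up the slope, away from the robot; y: along the clamp, to the left. Bed offsets below are in this frame, in mm.
- v_jaw (a point): Bottom of the fixed steel V jaw's notch (0, 29, 13), 26 high, left of the nest; its faces touch a cup's body 30 deg either side of +y. V jaw and moving jaw lie within 24 of x = 0, so a cup's uphill and downhill sides are free for the fingers. The jaw pushes a cup that stands some mm off into the V. A cup stands on the slope by friction without slipping.
- pawl (a joint): Sprung pawl: dark steel bar lying on top of the toothed ratchet wheel (78 mm across, 24 teeth 6 mm deep) at the bed's far, upper edge. 0 = in the teeth; grows in rad as it is lifted, stop at 0.6; clear of the teeth above about 0.12. About 4 N at the knob, up to 8 N to start; it snaps back when let go.
- pawl_knob (a point): Middle of the pawl's round steel lifting knob, 18 mm across, 18 mm tall, on a thin stem; at (71, -77, 64) with the pawl down. The bar is 21 mm below the knob's underside. No other thing is within 30 mm of it.
- pawl_hinge (a point): The pawl's hinge pin, at (71, -137, 22), right of and below the knob; its axis is the bed's x. Lifting swings the knob up and to the right about it.
- jaw (a joint): Moving jaw, 28 mm high, right of the nest, driven by rack and pinion from the ratchet wheel's shaft. 0 = clamped on a cup; grows in m as it backs off to the right, fully back 0.022; least -0.0032. A spring pulls it back: with the pawl up it runs all the way back by itself in about 1 s; if the pawl drops sooner it stops at the next tooth (5.2 mm apart).
- pad: Black rubber pad on the moving jaw's face, 40 x 8 x 22 mm; presses on the cup's body and gives a few mm. Its origin is at the nest point when clamped and shifts with the jaw.
- lever_ball (a point): Middle of the black ball, 26 mm across, on the hand lever: a steel rod 11 mm thick, 115 mm long from the shaft, fast on the wheel's shaft at the bed's near, lower edge, in the plane x = -75. Clamped it leans 30 deg left of the bed's z (ball at y -28, z 82); jaw fully back, 33 deg right (y -148, z 78). It runs back by itself when the pawl is lifted.
- shaft (a point): The lever's hub on the shaft (-75, -85, -18) about which lever and wheel turn (axis: bed x). Pushing the lever left closes the jaw, the pawl clicking over the teeth, about 3 to 7 N at the ball. With a cup in the nest the last click comes as the lever reaches its clamped place; its hard stop is 0.16 rad (18 mm at the ball) further. Let go, it stays. Follow its arc.
- cup_done: The clean bronze cup mould, clamped at the start in the nest, square to the sloping bed. 60 mm tall: foot 48 mm across, straight body 50 mm across from 7 to 30 mm up, then a straight collar 56 mm across from 34 to 60 mm up; dish 22 mm deep in the top; 0.42 kg. Origin at the centre of its underside, z up along its axis.
- cup_next: The waiting bronze cup mould, of the same shape and size as cup_done, standing upright on the plywood board. Origin at the centre of its underside, z up along its axis.
- tray: Orange plastic tray for clean cups, fixed, 150 (x) x 240 (y) x 18 mm high, walls and floor 5 mm thick, flat on the table to the robot's left or right, not always the same side. Origin at the centre of its underside. Two clean cups stand near its -y end (y about -70, x +36 and -36 mm in its frame); the +y half is free.
- board: Plywood board, fixed, 150 x 150 x 12 mm, flat on the table on the other side from the tray; the waiting cup stands on it. Origin at the centre of its underside.
- cup_c: Clean bronze cup in the tray, alike; bystander, to be left alone.
- cup_d: Second clean bronze cup in the tray, alike; bystander, to be left alone.
- scraper: Scraper with a wooden handle, 150 mm long, lying on the table between robot and clamp; bystander.
- brush: Brush 170 mm long, lying beyond the clamp to the right; bystander.
- pour_cup: White plastic pouring cup, 72 mm across, 85 mm tall, standing beyond on the left; bystander.
- bottle: White plastic bottle, 68 mm across, 170 mm tall, standing far on the left; bystander.
- spanner: Steel spanner 160 mm long, lying on the table right of the clamp; bystander.

How it is judged:
By the outcome, as a careful person would: the job done as asked, in the order asked, and still so for the second after the job is handed in, with the robot touching nothing.
It also fails if it takes over 72 s, if anything falls off the work surface, if the arm or the gripper's body presses on something with over 40 N, if the wrist force passes 120 N, or if a joint passes its speed limit or range.

### The arm

A 6-joint arm with a two-finger parallel gripper is mounted at the origin on the work surface. World frame = base frame: x ahead of the robot, y to its left, z up, the work surface at z = 0. Lengths are in m, angles in degrees, forces in N, time in s.
With the tool pointing down it reaches from about 0.275 to 0.775 m from the base axis. Payload 14.6 kg.
Tool frame: the origin (TCP) lies on the mounting face of the last link; the fingertips stand 173 mm ahead of it and the grasp point (between the pads) lies 155 mm ahead of it; z points along the fingers, y is the line along which they close (so a half turn about z gives the same grasp; the last joint's range is limited). The gripper opens to 85 mm and grips with 20 to 120 N. Pads are 22 mm wide; open, the fingers measure 114 mm over their backs; the gripper's body (76 mm by 85 mm) begins 54 mm behind the grasp point. The pads swing forward as they close: fully open they stand 13 mm farther back than shut.
Start: joints at [54.987, 15.075, -2.767, 72.158, 0, 81.102], TCP at [0.231, 0.471, 0.405] pointing down, gripper open.
Joint ranges: [-151.79, 151.79], [-50.71, 97.33], [-67.44, 78.34], [-121.81, 120.89], [-77.56, 73.72], [-180, 180]. Speed limits (degrees/s): [108.29, 108.29, 147.25, 159.86, 180, 180].

### API

Orientations are given as [roll, pitch, yaw] about the fixed x, y, z axes, in that order (R = Rz(yaw) Ry(pitch) Rx(roll)).
In Python, from bench import r gives the robot as it stands. The module is installed in compiled form; this text tells all that it offers.
- The arm moves only by the tool apply_moves, never from a script. Its argument "steps" is a list of rows, each a list of 7 numbers: the shift along the tool's x, y, z scaled (see below), then the turn, a rotation vector about the tool's x, y, z scaled (see below), then the closure, from 0 (fully open) to 1 (shut). A call has exactly 10 rows; each row shifts and turns the commanded pose from where the row before left it, along the tool's axes as they then stand; what a row does not reach is not made up. The controller multiplies each number of a shift by 0.03 m and each number of a turn by 45 degrees. A row lasts 1/10 s, in which the tool goes at most 50 mm and 8.59 degrees, less where a joint would pass 70% of its speed; a pose out of reach is approached as far as the arm can. A call with a number of a shift or a turn outside -1 to 1 is refused whole. A call with a gripper value outside its range is refused whole. The fingers move at their own pace and stop on an object; "newtons" is the grip in N (left out, the last holds). Time passes only in rows, so rows that do not move let the fingers close, or fill a call up. It gives the time, the measured TCP pose, the force, the opening and the grip force at its end, in the units of the state.
- r.observe(): the state, without advancing time (a new reading comes with each control period).
- r.get_image(name): name is "side" or "top"; returns a dict with "frame" (400x640x3 uint8, red, green, blue), "range_z" (400x640 float32, m along the optical axis (not along the pixel's ray), 0 where there is no reading), "intrinsics" (3x3 intrinsics, pixels), "R" (3x3) and "t" (3): a world point X has camera coordinates R X + t. Camera axes: x right, y down, z forward; pixel columns grow to the right and rows downward; lengths in m; the calibration is good to about 2 mm. A picture is of the moment at which its call begins.
- r.job_done(): hands the job in; it is judged then, once.
The state is a dict: "t": time; "q": joint angles; "joint_velocities": joint speeds; "joint_torque": joint torques, N m; "eef_pos": TCP position; "eef_rot": TCP orientation; "force": force on the tool from outside, world axes, zero at the start; "torque": the same for the moment, N m; "width": finger opening in m; "grip_force": force on a finger pad.
Only numpy, scipy, OpenCV 4.12 (cv2) and the standard library are available. Lean on these libraries where they do the work, as an engineer would, in place of code of your own. Each camera call takes 0.05 s, during which the arm holds its last target. There are 200 camera calls.

## Working session

There is one attempt and no reset: what is moved stays moved. The work goes in short steps, Python scripts to look and compute and a tool call to move; the robot and the scene stay as the last step left them, time stands still between calls to the robot, and variables do not carry over. Pictures are saved under pics/ and viewed, at most 10 in all, crops included, and the job is handed in when it is done.

Besides the shell and the picture viewer there is one more tool, called after "Request:" as a command line: name --pt "numbers of a row" for each row, then --argument value for the rest. apply_moves: Moves the arm, as the interface text tells. Shifts and turns lie within -1 to 1; 1 stands for 0.03 m of shift or 45 degrees of turn. Its arguments: {"type":"object","properties":{"steps":{"type":"array","items":{"type":"array","items":{"type":"number"}}},"newtons":{"type":"number"}},"required":["steps"]}

```bash
mkdir -p pics
python3 - <<'E'
from bench import r
import cv2,numpy as np
s=r.observe(); print(s)
for n in("side","top"):
    d=r.get_image(n); cv2.imwrite(f"pics/{n}0.png",d["frame"][:,:,::-1]); np.savez(f"{n}0.npz",**d)
    print(n,d["intrinsics"].tolist(),d["R"].round(4).tolist(),d["t"].tolist())
E
```

```text
{'t': 0.0, 'q': array([ 5.49890461e+01,  1.50986339e+01, -2.80466582e+00,  7.21586258e+01,
       -2.60925835e-04,  8.11031283e+01]), 'joint_velocities': array([ 0.05124338,  0.04315554,  0.04706867, -0.02023059, -0.08046432,
       -0.07452575]), 'joint_torque': array([-3.08248227e-04, -6.37605643e+01,  3.84564185e+01,  1.38306108e-02,
       -8.66113078e-05,  4.18852085e-05]), 'eef_pos': array([0.23102195, 0.47132768, 0.40422103]), 'eef_rot': array([-1.79938779e+02, -9.31939370e-03,  1.53885913e+02]), 'force': array([ 0.36927156, -0.57100823,  0.35210782]), 'torque': array([ 0.02518092,  0.03183069, -0.02119299]), 'grip_force': 0.0, 'width': 0.08549549169502037}
side [[363.07758418140395, 0.0, 314.03207044835074], [0.0, 363.07758418140395, 198.61427939535758], [0.0, 0.0, 1.0]] [[0.9935, -0.1139, 0.0061], [-0.0801, -0.735, -0.6734], [0.0812, 0.6685, -0.7393]] [-0.5358276457754984, 0.1165519398080438, 1.085334276969612]
top [[422.6429567592578, 0.0, 325.76929111463085], [0.0, 422.6429567592578, 206.88587942210634], [0.0, 0.0, 1.0]] [[-0.0196, -0.9997, 0.0167], [-0.9989, 0.0189, -0.0418], [0.0415, -0.0175, -0.999]] [0.001347132462285682, 0.5525483466871094, 1.347630668193174]
```

View pics/top0.png

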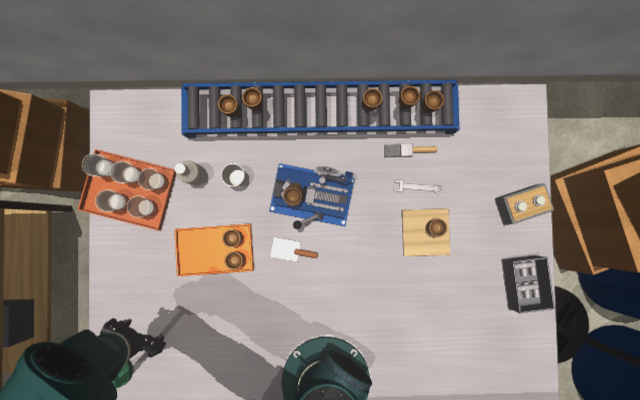

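View pics/side0.png

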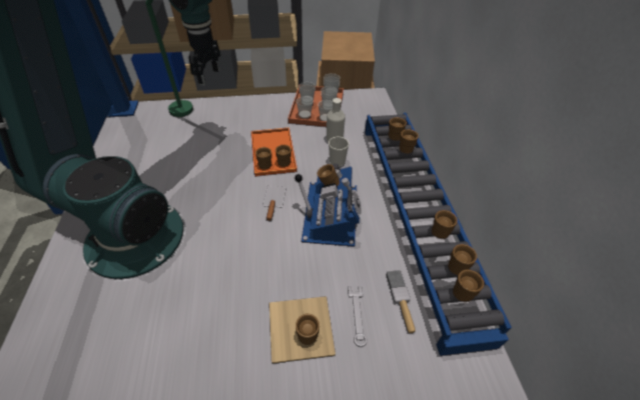

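The top view shows the tray at (215,250) with its cups at the right end. The clamp is at (310,195) with its cup at (293,195), and the board is at (427,232) with its cup at (437,228). The side view shows the lever ball at (298,178) and the clamp cup at (328,176). I'll measure next.

```bash
cat > h.py <<'E'
import numpy as np,cv2
from scipy.spatial.transform import Rotation as Ro
def grab(n):
    from bench import r
    return r.get_image(n)
def cloud(d):
    K=d["intrinsics"];z=d["range_z"].astype(float);v,u=np.mgrid[:400,:640]
    c=np.stack([(u-K[0,2])*z/K[0,0],(v-K[1,2])*z/K[1,1],z],-1)
    return (c-d["t"])@d["R"]          # R^T (c-t)
def proj(d,X):
    c=np.atleast_2d(X)@d["R"].T+d["t"];p=c@d["intrinsics"].T
    return p[:,:2]/p[:,2:]
def ray(d,uv):
    K=d["intrinsics"];c=np.array([(uv[0]-K[0,2])/K[0,0],(uv[1]-K[1,2])/K[1,1],1])
    return -d["R"].T@d["t"], d["R"].T@c
def onz(d,uv,z):
    o,w=ray(d,uv);return o+w*(z-o[2])/w[2]
E
python3 - <<'E'
from h import *
T=dict(np.load("top0.npz"));S=dict(np.load("side0.npz"))
P=cloud(T);hsv=cv2.cvtColor(T["frame"],cv2.COLOR_RGB2HSV)
def box(m,z,roi,name):
    k=np.zeros_like(m);a,b,c,e=roi;k[c:e,a:b]=m[c:e,a:b]
    k=cv2.morphologyEx(k,cv2.MORPH_CLOSE,np.ones((5,5),np.uint8))
    cs,_=cv2.findContours(k,0,2);c=max(cs,key=cv2.contourArea)
    pts=np.array([onz(T,p[0],z)[:2] for p in cv2.convexHull(c)],np.float32)
    print(name,cv2.minAreaRect(pts))
H,Sa,V=cv2.split(hsv)
box(((H>5)&(H<24)&(Sa>170)&(V>150)).astype(np.uint8),0.018,(165,265,215,285),"tray")
box(((H>8)&(H<30)&(Sa>60)&(V>110)).astype(np.uint8),0.012,(390,460,200,265),"board")
# rims by depth
for nm,(u,v) in dict(next=(437,228),done=(293,195),c=(234,238),d=(235,260)).items():
    w=P[v-14:v+15,u-14:u+15].reshape(-1,3);print(nm,w[:,2].max(),np.percentile(w[:,2],90))
    zt=np.percentile(w[:,2],95); k=w[w[:,2]>zt-.012]; print((k.max(0)+k.min(0))/2, k.max(0)-k.min(0))
# bed plane
blue=(H>100)&(H<125)&(Sa>120); b=np.zeros((400,640),bool); b[160:230,265:360]=1
for D in (T,S):
    pass
q=P[blue&b]; q=q[(q[:,2]>0.03)&(q[:,2]<.16)]
print(len(q),q.min(0),q.max(0))
rng=np.random.default_rng(0);best=0
for _ in range(1000):
    a=q[rng.choice(len(q),3,0)];n=np.cross(a[1]-a[0],a[2]-a[0]);n/=np.linalg.norm(n)+1e-12
    i=abs((q-a[0])@n)<.002
    if i.sum()>best:best=i.sum();bi=i
c=q[bi].mean(0);n=np.linalg.svd(q[bi]-c)[2][2];n*=np.sign(n[2]);print("plane",best,c,n,np.degrees(np.arccos(n[2])),"yaw",np.degrees(np.arctan2(-n[1],-n[0])))
A=cv2.resize(T["frame"][150:240,260:365],None,fx=5,fy=5,interpolation=2);B=cv2.resize(S["frame"][150:255,285:375],None,fx=4.5,fy=4.5,interpolation=2)
h=max(A.shape[0],B.shape[0]);o=np.zeros((h,A.shape[1]+B.shape[1],3),np.uint8);o[:A.shape[0],:A.shape[1]]=A;o[:B.shape[0],A.shape[1]:]=B
o=cv2.resize(o,(800,int(h*800/o.shape[1])));cv2.imwrite("pics/crop0.png",o[:,:,::-1]);print(800/(A.shape[1]+B.shape[1]),o.shape)
E
```

```text
tray ((0.3644285798072815, 0.39042219519615173), (0.21983088552951813, 0.10052360594272614), 62.00231170654297)
board ((0.46544116735458374, -0.32941514253616333), (0.14922069013118744, 0.14978015422821045), 0.35729748010635376)
next 1.3693405874564037 0.07071591500007116
[ 0.48295281 -0.1816565   0.7154619 ] [0.0525696  0.39225123 1.30775737]
done 1.3693405874564037 0.1316997505438481
[0.55516862 0.06620387 0.74787999] [0.11813382 0.10346951 1.2429212 ]
c 1.3693405874564037 0.06440709296888873
[0.4564885  0.16321119 0.71235972] [0.07922642 0.29748414 1.31396173]
d 1.3693405874564037 0.06413829733079197
[0.430809   0.160544   0.71225005] [0.13058542 0.29214976 1.31418107]
1068 [ 0.51982791 -0.08414413  0.04673842] [0.67170102 0.15510311 0.14170685]
plane 604 [0.60285894 0.04130093 0.08250517] [-0.41730078  0.09047537  0.90425343] 25.277080018270492 yaw -12.23301715970745
0.8602150537634409 (406, 800, 3)
```

View pics/crop0.png

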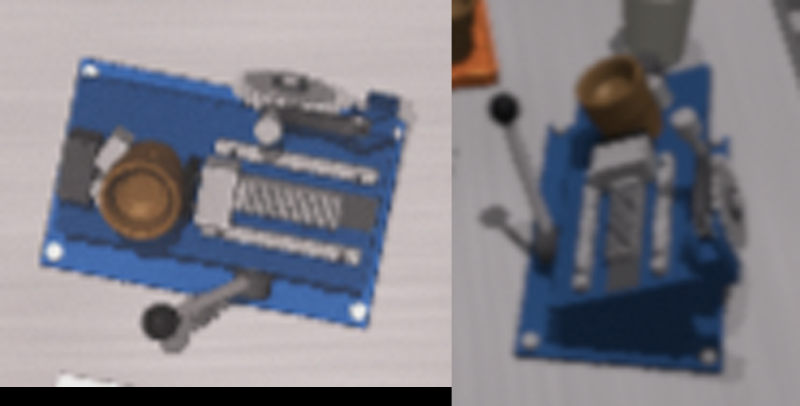

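The crop shows the clamp frame rotated by about 12°. In the top view the rim centre is at (292.6,195.3), the ball at (297.4,224.9) and the knob at (322.3,180.2). In the side view the ball is at (298.5,177.9) and the knob at (345.3,181.3). I'll fit the bed pose from these.

```bash
cat >> h.py <<'E'
def bedR(yaw): return (Ro.from_euler('z',yaw,degrees=True)*Ro.from_euler('y',-25,degrees=True)).as_matrix()
E
python3 - <<'E'
from h import *
from scipy.optimize import least_squares
T=dict(np.load("top0.npz"));S=dict(np.load("side0.npz"))
print(bedR(0))
obs=[(T,(0,0,60),(292.6,195.3)),(T,(-75,-28,82),(297.4,224.9)),(T,(71,-77,66),(322.3,180.2)),
(S,(0,0,60),(325.7,171.4)),(S,(-75,-28,82),(298.5,177.9)),(S,(71,-77,66),(345.3,181.3))]
def f(p,raw=0):
    R=bedR(p[2]*100);o=np.array([p[0],p[1],.078])
    return np.concatenate([(proj(d,o+R@np.array(b)/1e3)[0]-uv) for d,b,uv in obs])
s=least_squares(f,[.59,.07,-.12]);print(s.x,f(s.x).reshape(-1,2).round(2))
for nm,sub in(("top",obs[:3]),("side",obs[3:])):
    full=obs;obs=sub;s=least_squares(f,[.59,.07,-.12]);print(nm,s.x);obs=full
P=cloud(T);ok=T["range_z"]>0.2
H,Sa,V=cv2.split(cv2.cvtColor(T["frame"],cv2.COLOR_RGB2HSV))
for nm,(u,v) in dict(next=(437,228),c=(234,238),d=(235,260)).items():
    sl=(slice(v-16,v+17),slice(u-16,u+17));w=P[sl][ok[sl]];zt=np.percentile(w[:,2],97);k=w[(w[:,2]>.048)&(w[:,2]<.1)]
    print(nm,len(k),zt,(k.max(0)+k.min(0))/2,k.max(0)-k.min(0))
    # circle by fitting in image: dark brown mask rays onto top plane
m=((H<28)&(Sa>90)&(P[...,2]<.1)&ok&(P[...,2]>.005))
for nm,roi in dict(tray=(165,265,215,285)).items():
    a,b,c,e=roi;k=np.zeros((400,640),np.uint8);k[c:e,a:b]=((H<28)&(Sa>90))[c:e,a:b]
    cs,_=cv2.findContours(k,0,2);c=max(cs,key=cv2.contourArea);hu=cv2.convexHull(c)
    print(len(cs),cv2.contourArea(c),cv2.minAreaRect(np.array([onz(T,p[0],.018)[:2] for p in hu],np.float32)))
E
```

```text
[[ 0.90630779 -0.         -0.42261826]
 [ 0.          1.         -0.        ]
 [ 0.42261826  0.          0.90630779]]
[ 0.60608312  0.08342705 -0.12413507] [[ 0.15  0.66]
 [-0.31 -1.17]
 [ 0.48 -0.98]
 [-0.92 -0.82]
 [-0.28 -0.01]
 [-0.35  0.52]]
top [ 0.60462732  0.08379308 -0.12405025]
side [ 0.60752566  0.0829201  -0.12413775]
next 280 0.07376772238908204 [ 0.48307797 -0.34986437  0.06411393] [0.05281993 0.05583547 0.03136349]
c 250 0.06786274374437253 [0.44881789 0.2840104  0.06060889] [0.07838537 0.05588572 0.02466596]
d 236 0.06742948159817179 [0.40389759 0.27820174 0.06047763] [0.0767626  0.05683428 0.02492849]
1 3520.0 ((0.42374828457832336, 0.3494771122932434), (0.15027567744255066, 0.24284611642360687), 2.8488917350769043)
```

```bash
cat >> h.py <<'E'
O=np.array([.606,.0834,.078]);B=bedR(-12.4)
RB=np.stack([np.cross(B[:,0],-B[:,2]),B[:,0],-B[:,2]],1)   # tool y=bed x, tool z=-bed z
def down(yaw): # tool down, tool y at azimuth yaw
    a=np.radians(yaw);y=np.array([np.cos(a),np.sin(a),0]);z=np.array([0,0,-1.]);return np.stack([np.cross(y,z),y,z],1)
def st():
    from bench import r
    s=r.observe();return s,np.array(s["eef_pos"]),Ro.from_euler('xyz',s["eef_rot"],degrees=True).as_matrix()
def bp(x,y,z): return O+B@np.array([x,y,z])/1e3      # bed mm->world
def tobed(p): return (B.T@(np.asarray(p)-O)*1e3).round(1)
def plan(g,R,dep=.155):  # grasp point g world, R tool
    s,p,R0=st();t=g-R[:,2]*dep;d=t-p
    print("t",round(s["t"],2),"F",np.round(s["force"],1),"w",round(s["width"],4),"grip",round(float(s["grip_force"]),1),"q",np.round(s["q"],0))
    print("pos",p.round(4),"tcp target",t.round(4),"grasp now(bed)",tobed(p+R0[:,2]*dep))
    print("d start-frame/30mm",(R0.T@d/.03).round(2)," d final-frame",(R.T@d/.03).round(2)," rot/45",(Ro.from_matrix(R0.T@R).as_rotvec(degrees=True)/45).round(3))
E
python3 - <<'E'
from h import *
print(RB.round(3),bp(71,-77,64),bp(0,0,45))
plan(bp(71,-77,124),RB)
E
```

```text
[[ 0.215  0.885  0.413]
 [ 0.977 -0.195 -0.091]
 [ 0.     0.423 -0.906]] [6.25895533e-01 1.86545853e-04 1.66009595e-01] [0.58742582 0.0874838  0.11878385]
t 0.1 F [-0.7 -0.7 -0.4] w 0.0853 grip 0.0 q [55. 15. -3. 72.  0. 81.]
pos [0.231  0.4713 0.4043] tcp target [0.5372 0.0197 0.3609] grasp now(bed) [-335.1  298.3  345.2]
d start-frame/30mm [-15.79  -9.03   1.45]  d final-frame [-12.51  11.35   6.89]  rot/45 [-0.472 -0.369  1.667]
```

Request:
apply_moves --pt "0 0 0 -0.047 -0.037 0.167 0.5" --pt "0 0 0 -0.047 -0.037 0.167 0.5" --pt "0 0 0 -0.047 -0.037 0.167 0.5" --pt "0 0 0 -0.047 -0.037 0.167 0.5" --pt "0 0 0 -0.047 -0.037 0.167 0.5" --pt "0 0 0 -0.047 -0.037 0.167 0.5" --pt "0 0 0 -0.047 -0.037 0.167 0.5" --pt "0 0 0 -0.047 -0.037 0.167 0.5" --pt "0 0 0 -0.047 -0.037 0.167 0.5" --pt "0 0 0 -0.047 -0.037 0.167 0.5" --newtons 30

```text
t: 1.1
eef_pos: [0.231, 0.4712, 0.4045]
eef_rot: [154.9, -0.1, 77.1]
force: [-0.1, -0.7, 0.1]
width: 0.0428
grip_force: 0.0
```

Request:
apply_moves --pt "-0.83 0.75 0.3 0 0 0 0.5" --pt "-0.83 0.75 0.3 0 0 0 0.5" --pt "-0.83 0.75 0.3 0 0 0 0.5" --pt "-0.83 0.75 0.3 0 0 0 0.5" --pt "-0.83 0.75 0.3 0 0 0 0.5" --pt "-0.83 0.75 0.3 0 0 0 0.5" --pt "-0.83 0.75 0.3 0 0 0 0.5" --pt "-0.83 0.75 0.3 0 0 0 0.5" --pt "-0.83 0.75 0.3 0 0 0 0.5" --pt "-0.83 0.75 0.3 0 0 0 0.5"

```text
t: 2.1
eef_pos: [0.4135, 0.1744, 0.4181]
eef_rot: [155.0, -0.0, 77.4]
force: [0.8, 0.4, 0.9]
width: 0.0427
grip_force: 0.0
```

Run:
```python
from h import *
plan(bp(71,-77,124),RB)
```

```text
t 2.1 F [0.8 0.4 0.9] w 0.0427 grip 0.0 q [ 15.  -1. -23.  45. -11. 116.]
pos [0.4135 0.1744 0.4181] tcp target [0.5372 0.0197 0.3609] grasp now(bed) [-44.4  47.3 240.9]
d start-frame/30mm [-4.14  3.86  3.9 ]  d final-frame [-4.15  3.85  3.9 ]  rot/45 [-0.     0.001 -0.003]
```

Request:
apply_moves --pt "-0.6 0.55 0.56 0 0 0 0.5" --pt "-0.6 0.55 0.56 0 0 0 0.5" --pt "-0.6 0.55 0.56 0 0 0 0.5" --pt "-0.6 0.55 0.56 0 0 0 0.5" --pt "-0.6 0.55 0.56 0 0 0 0.5" --pt "-0.6 0.55 0.56 0 0 0 0.5" --pt "-0.5 0.5 0.5 0 0 0 0.5" --pt "0 0 0 0 0 0 0.5" --pt "0 0 0 0 0 0 0.5" --pt "0 0 0 0 0 0 0.5"

```text
t: 3.1
eef_pos: [0.5345, 0.0231, 0.3614]
eef_rot: [155.0, -0.0, 77.5]
force: [0.4, 0.3, 0.9]
width: 0.0424
grip_force: 0.0
```

Run:
```python
from h import *
plan(bp(71,-77,64),RB)
S=grab("side");T=grab("top")
a=cv2.resize(S["frame"][110:250,270:420],None,fx=4,fy=4,interpolation=2);cv2.imwrite("pics/k1.png",a[:,:,::-1])
s,p,R=st()
for d,n in((S,"S"),(T,"T")): print(n,"knob pred",proj(d,bp(71,-77,64)),"tip pred",proj(d,p+R[:,2]*.173))
```

```text
t 3.1 F [0.4 0.3 0.9] w 0.0424 grip 0.0 q [ -6.   8. -23.  34.  -3.  96.]
pos [0.5345 0.0231 0.3614] tcp target [0.5619 0.0143 0.3065] grasp now(bed) [ 68.2 -74.3 125.9]
d start-frame/30mm [-0.09  0.09  2.06]  d final-frame [-0.09  0.09  2.06]  rot/45 [-0.001  0.001 -0.003]
S knob pred [[345.1885907  182.30648652]] tip pred [[338.51368913 170.88804276]]
T knob pred [[322.84503309 179.02187978]] tip pred [[320.49504706 184.72551696]]
```

View pics/k1.png

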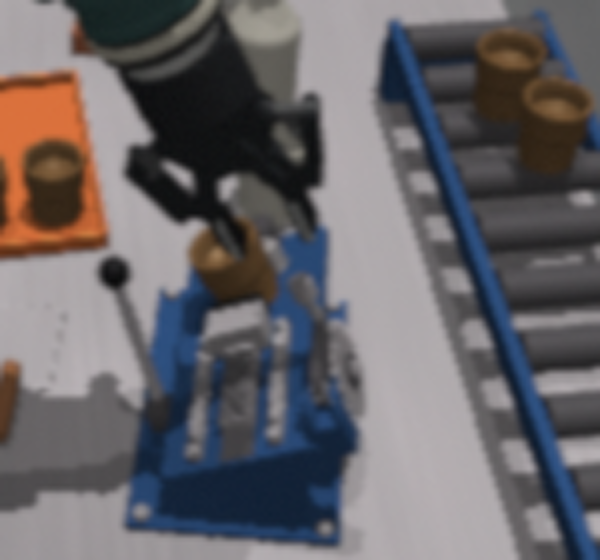

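The gripper tips are at about (337,169), where predicted, just above the knob at (345,182). I'll descend and grip the knob.

Request:
apply_moves --pt "-0.04 0.03 0.4 0 0 0 0.5" --pt "-0.03 0.03 0.5 0 0 0 0.5" --pt "0 0 0.5 0 0 0 0.5" --pt "0 0 0.4 0 0 0 0.5" --pt "0 0 0.25 0 0 0 0.5" --pt "0 0 0 0 0 0 0.65" --pt "0 0 0 0 0 0 0.85" --pt "0 0 0 0 0 0 1" --pt "0 0 0 0 0 0 1" --pt "0 0 0 0 0 0 1" --newtons 30

```text
t: 4.2
eef_pos: [0.5614, 0.0146, 0.3065]
eef_rot: [155.0, -0.0, 77.4]
force: [-0.5, -0.3, -2.5]
width: 0.0168
grip_force: 29.5
```

Run:
```python
from h import *
plan(bp(71,-77,64),RB)
for a in(.1,.2,.3,.4,.45):
    c,s=np.cos(a),np.sin(a);print(a,"dy",60*c-42*s-60,"dz",60*s+42*c-42)
```

```text
t 4.2 F [-0.5 -0.3 -2.5] w 0.0168 grip 29.5 q [ -6.  13. -26.  26.  -3.  96.]
pos [0.5614 0.0146 0.3065] tcp target [0.5619 0.0143 0.3065] grasp now(bed) [ 70.4 -76.9  64.3]
d start-frame/30mm [-0.01  0.02  0.01]  d final-frame [-0.01  0.02  0.01]  rot/45 [-0.     0.001 -0.003]
0.1 dy -4.492753582485236 dz 5.780179940486775
0.2 dy -9.540117222918077 dz 11.08295611703582
0.3 dy -15.091659332239907 dz 15.855344942955824
0.4 dy -21.09191073679022 dz 20.049662286640206
0.45 dy -24.241726291511057 dz 21.91671034548625
```

Request:
apply_moves --pt "-0.15 0 -0.19 0 0 0 1" --pt "-0.17 0 -0.18 0 0 0 1" --pt "-0.18 0 -0.16 0 0 0 1" --pt "-0.1 0 -0.07 0 0 0 1" --pt "0 0 0 0 0 0 1" --pt "0 0 0 0 0 0 1" --pt "0 0 0 0 0 0 1" --pt "0 0 0 0 0 0 1" --pt "0 0 0 0 0 0 1" --pt "0 0 0 0 0 0 1"

```text
t: 5.2
eef_pos: [0.5501, -0.0012, 0.3227]
eef_rot: [155.0, -0.0, 77.5]
force: [2.4, 5.3, -5.1]
width: 0.0169
grip_force: 29.7
```

Run:
```python
from h import *
plan(bp(71,-95,82),RB)
S=grab("side")
a=cv2.resize(S["frame"][110:250,270:420],None,fx=4,fy=4,interpolation=2);cv2.imwrite("pics/k2.png",a[:,:,::-1])
```

```text
t 5.2 F [ 2.4  5.3 -5.1] w 0.0169 grip 29.7 q [ -8.  11. -26.  28.  -2.  94.]
pos [ 0.5501 -0.0012  0.3227] tcp target [ 0.5506 -0.0017  0.3228] grasp now(bed) [ 70.4 -94.7  82.1]
d start-frame/30mm [-0.01  0.02  0.  ]  d final-frame [-0.01  0.02  0.  ]  rot/45 [-0.     0.    -0.003]
```

View pics/k2.png

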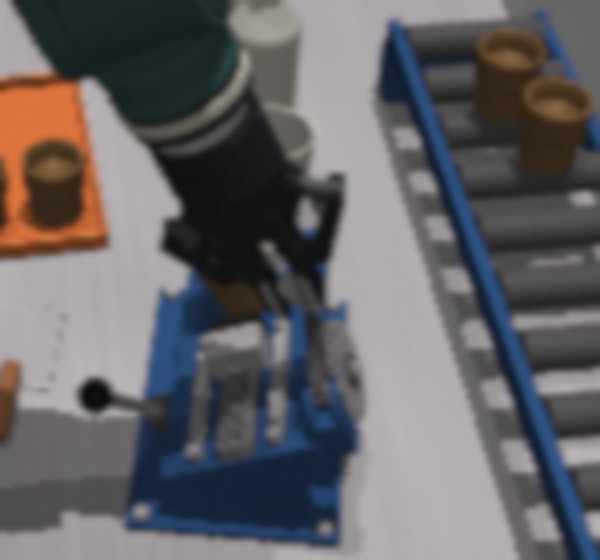

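The lever has swung over to the right, with its ball at (294,209). I'll check that against the fully-back prediction and wait a little longer.

Request:
apply_moves --pt "0 0 0 0 0 0 1" --pt "0 0 0 0 0 0 1" --pt "0 0 0 0 0 0 1" --pt "0 0 0 0 0 0 1" --pt "0 0 0 0 0 0 1" --pt "0 0 0 0 0 0 1" --pt "0 0 0 0 0 0 1" --pt "0 0 0 0 0 0 1" --pt "0 0 0 0 0 0 1" --pt "0 0 0 0 0 0 1"

```text
t: 6.25
eef_pos: [0.5501, -0.0012, 0.3227]
eef_rot: [155.0, -0.0, 77.5]
force: [2.2, 5.6, -4.7]
width: 0.0167
grip_force: 29.7
```

Run:
```python
from h import *
from scipy import ndimage
S=grab("side");print(proj(S,bp(-75,-148,78)))
print("1 tooth short",proj(S,bp(-75,-85+115*np.sin(-.576+.26),-18+115*np.cos(-.576+.26))))
g=S["frame"][195:220,280:305].max(2);m=g<60;l,n=ndimage.label(m)
for i in range(1,n+1): print((l==i).sum(),np.array(ndimage.center_of_mass(l==i))[::-1]+[280,195])
```

```text
[[293.1745928  208.90876891]]
1 tooth short [[292.3994888  198.63642982]]
45 [293.62222222 208.62222222]
```

Request:
apply_moves --pt "0.1 0 0.07 0 0 0 1" --pt "0.18 0 0.16 0 0 0 1" --pt "0.17 0 0.18 0 0 0 1" --pt "0.15 0 0.18 0 0 0 1" --pt "0 0 0 0 0 0 0.5" --pt "0 0 0 0 0 0 0.4" --pt "0 0 0 0 0 0 0.4" --pt "0 0 -0.5 0 0 0 0.3" --pt "0 0 -0.8 0 0 0 0" --pt "0 0 -0.8 0 0 0 0"

```text
t: 7.3
eef_pos: [0.5352, 0.0204, 0.3643]
eef_rot: [155.0, 0.0, 77.4]
force: [0.3, -1.2, 0.5]
width: 0.0845
grip_force: 0.0
```

Request:
apply_moves --pt "0.3 -0.3 -0.2 0 0 0 0" --pt "0.7 -0.6 0 0 0 0 0" --pt "0.7 -0.6 0 0 0 0 0" --pt "0.6 -0.6 0 0 0 0 0" --pt "0.27 -0.2 0 0 0 0 0" --pt "0 0 0 0 0 0 0" --pt "0 0 0 0 0 0 0" --pt "0 0 0 0 0 0 0" --pt "0 0 0 0 0 0 0" --pt "0 0 0 0 0 0 0"

```text
t: 8.3
eef_pos: [0.4889, 0.1093, 0.3401]
eef_rot: [155.0, -0.0, 77.4]
force: [-0.0, 0.3, 0.8]
width: 0.0854
grip_force: 0.0
```

Run:
```python
from h import *
plan(bp(0,0,45),RB)
S=grab("side")
a=cv2.resize(S["frame"][110:250,270:420],None,fx=4,fy=4,interpolation=2);cv2.imwrite("pics/k3.png",a[:,:,::-1])
s,p,R=st();print(proj(S,bp(0,0,60)),proj(S,p+R[:,2]*.160),proj(S,bp(71,-77,64)))
```

```text
t 8.3 F [-0.   0.3  0.8] w 0.0854 grip 0.0 q [  5.   6. -29.  31.  -7. 106.]
pos [0.4889 0.1093 0.3401] tcp target [0.5234 0.1016 0.2593] grasp now(bed) [ 2.100e+00 -1.000e-01  1.332e+02]
d start-frame/30mm [-0.   -0.07  2.94]  d final-frame [-0.   -0.07  2.94]  rot/45 [ 0.     0.002 -0.004]
[[324.75115684 170.58553847]] [[316.03206396 154.04167909]] [[345.1885907  182.30648652]]
```

View pics/k3.png

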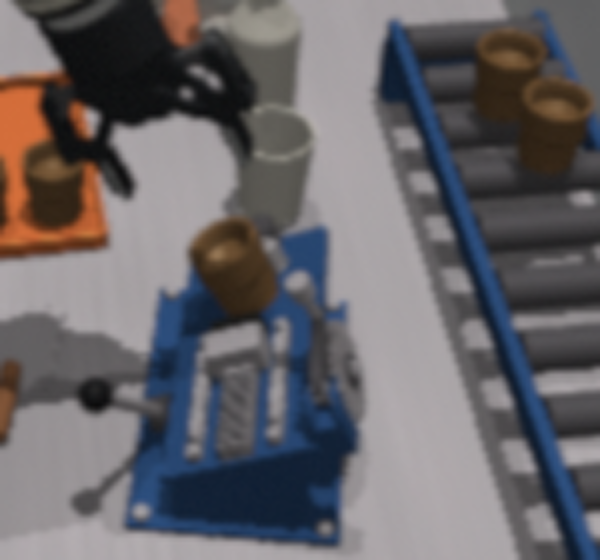

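The jaw is fully back and the cup is still standing, with its rim at about (328,172). I'll descend and grip it by the collar.

Request:
apply_moves --pt "0 -0.07 0.4 0 0 0 0" --pt "0 0 0.6 0 0 0 0" --pt "0 0 0.6 0 0 0 0" --pt "0 0 0.5 0 0 0 0" --pt "0 0 0.4 0 0 0 0" --pt "0 0 0.3 0 0 0 0" --pt "0 0 0.14 0 0 0 0" --pt "0 0 0 0 0 0 0" --pt "0 0 0 0 0 0 0.2" --pt "0 0 0 0 0 0 0.3" --newtons 45

```text
t: 9.35
eef_pos: [0.5232, 0.1022, 0.2597]
eef_rot: [155.0, -0.0, 77.5]
force: [0.3, -0.1, 0.2]
width: 0.0601
grip_force: 0.0
```

Request:
apply_moves --pt "0 0 0 0 0 0 0.4" --pt "0 0 0 0 0 0 0.6" --pt "0 0 0 0 0 0 0.8" --pt "0 0 0 0 0 0 1" --pt "0 0 0 0 0 0 1" --pt "0 0 0 0 0 0 1" --pt "0 0 0 0 0 0 1" --pt "0 0 0 0 0 0 1" --pt "0 0 0 0 0 0 1" --pt "0 0 0 0 0 0 1"

```text
t: 10.35
eef_pos: [0.5226, 0.1023, 0.2596]
eef_rot: [155.0, -0.0, 77.5]
force: [-7.5, 1.2, 5.6]
width: 0.0541
grip_force: 46.4
```

Run:
```python
from h import *
plan(bp(0,0,45),RB)
```

```text
t 10.35 F [-7.5  1.2  5.6] w 0.0541 grip 46.4 q [  4.  14. -33.  19.  -7. 105.]
pos [0.5226 0.1023 0.2596] tcp target [0.5234 0.1016 0.2593] grasp now(bed) [-0.8  0.4 45.7]
d start-frame/30mm [-0.02  0.02  0.02]  d final-frame [-0.02  0.02  0.02]  rot/45 [-0.     0.001 -0.003]
```

Request:
apply_moves --pt "0 0 -0.1 0 0 0 1" --pt "0 0 -0.3 0 0 0 1" --pt "0 0 -0.5 0 0 0 1" --pt "0 0 -0.7 0 0 0 1" --pt "0 0 -0.7 0 0 0 1" --pt "0 0 -0.7 0 0 0 1" --pt "0 0 -0.6 0 0 0 1" --pt "0 0 -0.3 0 0 0 1" --pt "0 0 0 0 0 0 1" --pt "0 0 0 0 0 0 1"

```text
t: 11.35
eef_pos: [0.4748, 0.1128, 0.3648]
eef_rot: [155.0, 0.0, 77.4]
force: [1.2, -0.2, -5.1]
width: 0.0541
grip_force: 49.0
```

Run:
```python
from h import *
tr=np.array([.4237,.3495,0]);Rt=Ro.from_euler('z',2.85,degrees=True).as_matrix()
g=tr+Rt@[0,.045,.005+.0457+.060]
for y in(0,40,64):print(y);plan(g,down(y))
```

```text
0
t 11.35 F [ 1.2 -0.2 -5.1] w 0.0541 grip 49.0 q [  6.   4. -27.  35.  -8. 106.]
pos [0.4748 0.1128 0.3648] tcp target [0.4215 0.3944 0.2657] grasp now(bed) [ -0.8   0.3 161.7]
d start-frame/30mm [ 8.78 -4.82  1.4 ]  d final-frame [ 9.39 -1.78  3.3 ]  rot/45 [ 0.552  0.061 -0.275]
40
t 11.35 F [ 1.2 -0.2 -5.1] w 0.0541 grip 49.0 q [  6.   4. -27.  35.  -8. 106.]
pos [0.4748 0.1128 0.3648] tcp target [0.4215 0.3944 0.2657] grasp now(bed) [ -0.8   0.3 161.7]
d start-frame/30mm [ 8.78 -4.82  1.4 ]  d final-frame [8.34 4.67 3.3 ]  rot/45 [ 0.515  0.254 -1.149]
64
t 11.35 F [ 1.2 -0.2 -5.1] w 0.0541 grip 49.0 q [  6.   4. -27.  35.  -8. 106.]
pos [0.4748 0.1128 0.3648] tcp target [0.4215 0.3944 0.2657] grasp now(bed) [ -0.8   0.3 161.7]
d start-frame/30mm [ 8.78 -4.82  1.4 ]  d final-frame [5.71 7.66 3.3 ]  rot/45 [ 0.469  0.37  -1.673]
```

Request:
apply_moves --pt "0 0 0 0.11 0.012 -0.055 1" --pt "0 0 0 0.11 0.012 -0.055 1" --pt "0 0 0 0.11 0.012 -0.055 1" --pt "0 0 0 0.11 0.012 -0.055 1" --pt "0 0 0 0.112 0.013 -0.055 1" --pt "0.4 -0.1 0 0 0 0 1" --pt "0.7 -0.15 0 0 0 0 1" --pt "0.9 -0.2 0 0 0 0 1" --pt "0.9 -0.2 0 0 0 0 1" --pt "0.9 -0.2 0 0 0 0 1"

```text
t: 12.35
eef_pos: [0.449, 0.2284, 0.3646]
eef_rot: [179.8, -0.0, 89.9]
force: [0.9, -0.1, -4.6]
width: 0.0538
grip_force: 49.8
```

Request:
apply_moves --pt "0.9 -0.2 0 0 0 0 1" --pt "0.9 -0.2 0 0 0 0 1" --pt "0.9 -0.2 0 0 0 0 1" --pt "0.9 -0.2 0 0 0 0 1" --pt "0.9 -0.13 0 0 0 0 1" --pt "0.7 0 0 0 0 0 1" --pt "0.39 0 0.5 0 0 0 1" --pt "0 0 0.8 0 0 0 1" --pt "0 0 0.5 0 0 0 1" --pt "0 0 0 0 0 0 1"

```text
t: 13.35
eef_pos: [0.4206, 0.3948, 0.3088]
eef_rot: [-180.0, 0.1, 90.0]
force: [-0.3, -0.5, -5.2]
width: 0.0544
grip_force: 49.7
```

Run:
```python
from h import *
tr=np.array([.4237,.3495,0]);Rt=Ro.from_euler('z',2.85,degrees=True).as_matrix()
plan(tr+Rt@[0,.045,.005+.0457],down(0))
```

```text
t 13.35 F [-0.3 -0.5 -5.2] w 0.0544 grip 49.7 q [ 35.  23.  -7.  61.  -0. 125.]
pos [0.4206 0.3948 0.3088] tcp target [0.4215 0.3944 0.2057] grasp now(bed) [-192.7  264.   173.5]
d start-frame/30mm [-0.01  0.03  3.44]  d final-frame [-0.01  0.03  3.44]  rot/45 [-0.001  0.002 -0.   ]
```

Request:
apply_moves --pt "0 0.03 0.4 0 0 0 1" --pt "0 0 0.7 0 0 0 1" --pt "0 0 0.7 0 0 0 1" --pt "0 0 0.6 0 0 0 1" --pt "0 0 0.4 0 0 0 1" --pt "0 0 0.3 0 0 0 1" --pt "0 0 0.2 0 0 0 1" --pt "0 0 0.05 0 0 0 1" --pt "0 0 0.03 0 0 0 1" --pt "0 0 0 0 0 0 1"

```text
t: 14.35
eef_pos: [0.4226, 0.3946, 0.2102]
eef_rot: [179.9, -0.0, 90.0]
force: [0.6, -0.1, -4.8]
width: 0.0542
grip_force: 49.9
```

Request:
apply_moves --pt "0 0 0.03 0 0 0 1" --pt "0 0 0.03 0 0 0 1" --pt "0 0 0.03 0 0 0 1" --pt "0 0 0.03 0 0 0 1" --pt "0 0 0 0 0 0 1" --pt "0 0 0 0 0 0 1" --pt "0 0 0 0 0 0 1" --pt "0 0 0 0 0 0 1" --pt "0 0 0 0 0 0 1" --pt "0 0 0 0 0 0 1"

```text
t: 15.35
eef_pos: [0.4225, 0.3945, 0.2062]
eef_rot: [180.0, 0.0, 90.0]
force: [-0.4, 0.4, -4.8]
width: 0.0542
grip_force: 49.9
```

Request:
apply_moves --pt "0 0 0.02 0 0 0 1" --pt "0 0 0.02 0 0 0 1" --pt "0 0 0 0 0 0 1" --pt "0 0 0 0 0 0 1" --pt "0 0 0 0 0 0 1" --pt "0 0 0 0 0 0 1" --pt "0 0 0 0 0 0 1" --pt "0 0 0 0 0 0 1" --pt "0 0 0 0 0 0 1" --pt "0 0 0 0 0 0 1"

```text
t: 16.35
eef_pos: [0.4225, 0.3946, 0.2054]
eef_rot: [179.9, -0.0, 90.0]
force: [-2.2, -0.8, 5.7]
width: 0.054
grip_force: 50.8
```

Contact with the tray floor is confirmed, so I'll release and rise.

Request:
apply_moves --pt "0 0 0 0 0 0 0.3" --pt "0 0 0 0 0 0 0.1" --pt "0 0 0 0 0 0 0" --pt "0 0 0 0 0 0 0" --pt "0 0 -0.3 0 0 0 0" --pt "0 0 -0.6 0 0 0 0" --pt "0 0 -0.9 0 0 0 0" --pt "0 0 -0.9 0 0 0 0" --pt "0 0 -0.9 0 0 0 0" --pt "0 0 -0.9 0 0 0 0"

```text
t: 17.35
eef_pos: [0.4222, 0.3944, 0.3419]
eef_rot: [179.9, -0.0, 90.0]
force: [1.4, 0.3, -0.3]
width: 0.0853
grip_force: 0.0
```

Run:
```python
from h import *
g=np.array([.483,-.350,.012+.045+.10])
plan(g,down(0))
S=dict(np.load("side0.npz"));T=dict(np.load("top0.npz"))
# rim ring of cup_next: project candidate rim, plus measured mask centre in both views
for d,(a,b,c,e) in((T,(420,455,212,246)),(S,(285,330,308,348))):
    f=d["frame"][c:e,a:b];h=cv2.cvtColor(f,cv2.COLOR_RGB2HSV);m=((h[...,2]<135)&(h[...,1]>100)).astype(np.uint8)
    cs,_=cv2.findContours(m,0,2);k=max(cs,key=cv2.contourArea)
    x,y,w,hh=cv2.boundingRect(k);print("mask box",x+a,y+c,w,hh)
    th=np.linspace(0,6.28,60)
    for z,rad in((.072,.028),(.046,.028),(.012,.024)):
        q=proj(d,np.array([[.483+rad*np.cos(t),-.35+rad*np.sin(t),z] for t in th]));print(z,q.min(0).round(1),q.max(0).round(1))
A=grab("top");q=cv2.resize(A["frame"][205:290,160:270],None,fx=5,fy=5);p=cv2.resize(T["frame"][205:260,395:465],None,fx=5,fy=5)
o=np.zeros((425,800,3),np.uint8);o[:,:550]=q[:, :550];o[:275,550:800]=p[:,50:300];cv2.imwrite("pics/t4.png",o[:,:,::-1])
```

```text
t 17.35 F [ 1.4  0.3 -0.3] w 0.0853 grip 0.0 q [ 35.  22.  -3.  65.  -0. 125.]
pos [0.4222 0.3944 0.3419] tcp target [ 0.483 -0.35   0.312] grasp now(bed) [-177.1  264.3  202.7]
d start-frame/30mm [-24.81   2.02   0.99]  d final-frame [-24.81   2.03   1.  ]  rot/45 [ 0.002 -0.     0.   ]
mask box 429 219 17 18
0.072 [428.1 217.4] [446.2 235.6]
0.046 [425.9 217.6] [443.7 235.4]
0.012 [424.5 219. ] [439.3 233.9]
mask box 296 314 23 32
0.072 [295.1 311.4] [319.4 334.9]
0.046 [295.5 316.2] [319.2 339.4]
0.012 [297.5 323.7] [317.3 343.2]
```

View pics/t4.png

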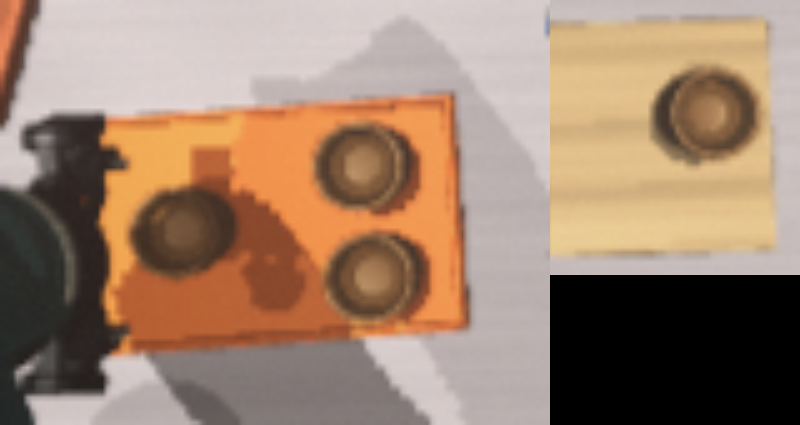

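The cup stands upright and clear in the tray, at about (197,251). The waiting cup's rim centre is at (437.6,227.6). I'll travel to the board.

Request:
apply_moves --pt "-0.4 0 -0.5 0 0 0 0" --pt "-0.7 0.05 -0.5 0 0 0 0" --pt "-1 0.1 0 0 0 0 0" --pt "-1 0.1 0 0 0 0 0" --pt "-1 0.1 0 0 0 0 0" --pt "-1 0.1 0 0 0 0 0" --pt "-1 0.1 0 0 0 0 0" --pt "-1 0.1 0 0 0 0 0" --pt "-1 0.1 0 0 0 0 0" --pt "-1 0.1 0 0 0 0 0"

```text
t: 18.4
eef_pos: [0.4473, 0.1198, 0.3703]
eef_rot: [180.0, 0.0, 90.0]
force: [0.1, 0.7, -0.8]
width: 0.0853
grip_force: 0.0
```

Request:
apply_moves --pt "-1 0.1 0 0 0 0 0" --pt "-1 0.1 0 0 0 0 0" --pt "-1 0.1 0 0 0 0 0" --pt "-1 0.1 0 0 0 0 0" --pt "-1 0.1 0 0 0 0 0" --pt "-1 0.1 0 0 0 0 0" --pt "-1 0.1 0 0 0 0 0" --pt "-1 0.1 0 0 0 0 0" --pt "-1 0.1 0 0 0 0 0" --pt "-1 0.1 0 0 0 0 0"

```text
t: 19.4
eef_pos: [0.4772, -0.1799, 0.3704]
eef_rot: [180.0, -0.0, 90.0]
force: [0.3, 0.3, 0.4]
width: 0.0857
grip_force: 0.0
```

Request:
apply_moves --pt "-1 0.05 0 0 0 0 0" --pt "-1 0.05 0 0 0 0 0" --pt "-1 0.02 0.3 0 0 0 0" --pt "-0.8 0 0.6 0 0 0 0" --pt "-0.6 0 0.7 0 0 0 0" --pt "-0.35 0 0.4 0 0 0 0" --pt "0 0 0 0 0 0 0" --pt "0 0 0 0 0 0 0" --pt "0 0 0 0 0 0 0" --pt "0 0 0 0 0 0 0"

```text
t: 20.4
eef_pos: [0.4818, -0.3203, 0.3111]
eef_rot: [179.9, 0.0, 90.1]
force: [-1.0, 0.3, -0.4]
width: 0.0854
grip_force: 0.0
```

Run:
```python
from h import *
plan(np.array([.4815,-.351,.012+.045]),down(0))
```

```text
t 20.4 F [-1.   0.3 -0.4] w 0.0854 grip 0.0 q [-42.  23.  -6.  61.   0.  48.]
pos [ 0.4818 -0.3203  0.3111] tcp target [ 0.4815 -0.351   0.212 ] grasp now(bed) [   1.9 -421.1   85.2]
d start-frame/30mm [-1.02 -0.02  3.3 ]  d final-frame [-1.02 -0.01  3.3 ]  rot/45 [0.002 0.001 0.001]
```

Request:
apply_moves --pt "-0.6 0 0 0 0 0 0" --pt "-0.42 -0.01 0.3 0 0 0 0" --pt "0 0 0.6 0 0 0 0" --pt "0 0 0.8 0 0 0 0" --pt "0 0 0.7 0 0 0 0" --pt "0 0 0.5 0 0 0 0" --pt "0 0 0.3 0 0 0 0" --pt "0 0 0.1 0 0 0 0" --pt "0 0 0 0 0 0 0" --pt "0 0 0 0 0 0 0.2"

```text
t: 21.4
eef_pos: [0.4816, -0.3519, 0.2117]
eef_rot: [179.9, 0.0, 90.0]
force: [0.4, 1.0, 0.5]
width: 0.073
grip_force: 0.0
```

Request:
apply_moves --pt "0 0 0 0 0 0 0.3" --pt "0 0 0 0 0 0 0.35" --pt "0 0 0 0 0 0 0.4" --pt "0 0 0 0 0 0 0.6" --pt "0 0 0 0 0 0 1" --pt "0 0 0 0 0 0 1" --pt "0 0 0 0 0 0 1" --pt "0 0 0 0 0 0 1" --pt "0 0 0 0 0 0 1" --pt "0 0 0 0 0 0 1" --newtons 45

```text
t: 22.4
eef_pos: [0.4815, -0.3517, 0.212]
eef_rot: [179.9, 0.1, 90.0]
force: [-2.9, 1.8, 8.8]
width: 0.0551
grip_force: 46.2
```

Run:
```python
from h import *
plan(np.array([.4815,-.351,.012+.045]),down(0))
```

```text
t 22.4 F [-2.9  1.8  8.8] w 0.0551 grip 46.2 q [-44.  29. -13.  49.   0.  46.]
pos [ 0.4815 -0.3517  0.212 ] tcp target [ 0.4815 -0.351   0.212 ] grasp now(bed) [ -34.2 -451.8   -7.2]
d start-frame/30mm [0.02 0.   0.  ]  d final-frame [0.02 0.   0.  ]  rot/45 [0.002 0.002 0.   ]
```

Request:
apply_moves --pt "0 0 -0.1 0 0 0 1" --pt "0 0 -0.3 0 0 0 1" --pt "0 0 -0.6 0 0 0 1" --pt "0 0 -0.8 0 0 0 1" --pt "0 0 -0.8 0 0 0 1" --pt "0 0 -0.8 0 0 0 1" --pt "0 0 -0.7 0 0 0 1" --pt "0 0 -0.4 0 0 0 1" --pt "0 0 0 0 0 0 1" --pt "0 0 0 0 0 0 1"

```text
t: 23.4
eef_pos: [0.4812, -0.3514, 0.3454]
eef_rot: [180.0, -0.0, 90.0]
force: [-0.7, 0.1, -6.1]
width: 0.0549
grip_force: 49.0
```

Run:
```python
from h import *
plan(bp(-1.3,-2,45+90),RB)
s,p,R=st()
c0=p+R[:,2]*(.155+.045-.060)   # predicted rim-centre (cup z 60)
for n in("side","top"):
    d=grab(n);np.savez(f"{n}5.npz",**d);f=d["frame"];u,v=proj(d,c0)[0].astype(int)
    th=np.linspace(0,6.28,40)
    X=lambda z,rad:np.array([c0+[rad*np.cos(t),rad*np.sin(t),z] for t in th])
    h=cv2.cvtColor(f,cv2.COLOR_RGB2HSV);m=((h[...,0]<25)&(h[...,1]>90)&(h[...,2]>35)&(h[...,2]<190)).astype(np.uint8)
    k=np.zeros_like(m);k[v-30:v+40,u-30:u+30]=m[v-30:v+40,u-30:u+30]
    x,y,w,hh=cv2.boundingRect(k);print(n,(u,v),"mask",x,y,x+w-1,y+hh-1)
    for z,rad in((0,.028),(-.026,.028),(-.06,.024)): q=proj(d,X(z,rad));print(z,q.min(0).round(1),q.max(0).round(1))
    cv2.imwrite(f"pics/{n}5.png",cv2.resize(f[v-35:v+45,u-45:u+45],None,fx=6,fy=6)[:,:,::-1])
o=cv2.hconcat([cv2.resize(cv2.imread(f"pics/{n}5.png"),(400,356)) for n in("side","top")]);cv2.imwrite("pics/c5.png",o)
```

```text
t 23.4 F [-0.7  0.1 -6.1] w 0.0549 grip 49.0 q [-44.  23.   0.  67.   0.  46.]
pos [ 0.4812 -0.3514  0.3454] tcp target [0.4847 0.108  0.3403] grasp now(bed) [  21.7 -451.4  113.9]
d start-frame/30mm [15.32  0.12  0.18]  d final-frame [14.98 -2.95 -1.19]  rot/45 [-0.553 -0.061  0.271]
side (np.int64(305), np.int64(296)) mask 275 290 325 335
0 [292.2 283.7] [319.7 309. ]
-0.026 [292.6 289.8] [319.5 314.7]
-0.06 [295.1 299. ] [317.4 320. ]
top (np.int64(451), np.int64(227)) mask 421 209 449 254
0 [441.1 217.2] [461.2 237.5]
-0.026 [438.4 217.4] [458.1 237.2]
-0.06 [436.5 218.9] [452.9 235.5]
```

View pics/c5.png

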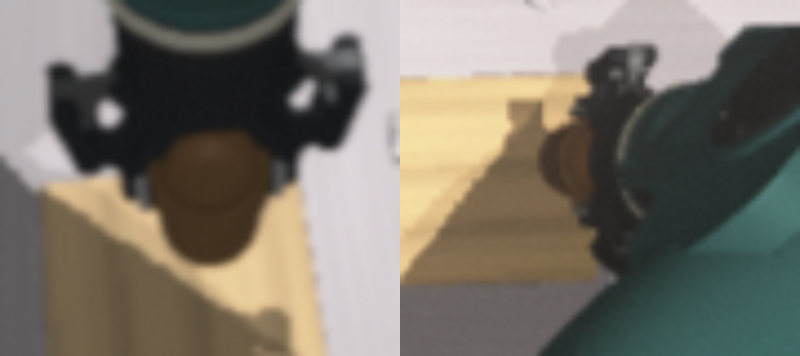

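The side and top crops show the cup held upright in the gripper, with its foot at about (308,320) in the side view and within 2–3 mm of prediction. I'll carry it over the clamp, high above the lever ball.

Request:
apply_moves --pt "0 0 -0.5 0 0 0 1" --pt "0 0 -0.8 0 0 0 1" --pt "0 0 -0.7 -0.11 -0.012 0.054 1" --pt "0 0 0 -0.11 -0.012 0.054 1" --pt "0 0 0 -0.11 -0.012 0.054 1" --pt "0 0 0 -0.11 -0.012 0.054 1" --pt "0 0 0 -0.113 -0.013 0.055 1" --pt "0.4 -0.1 0 0 0 0 1" --pt "0.7 -0.2 0 0 0 0 1" --pt "0.9 -0.2 0 0 0 0 1"

```text
t: 24.5
eef_pos: [0.4804, -0.2893, 0.3985]
eef_rot: [155.2, 0.0, 77.6]
force: [0.2, 0.7, -4.7]
width: 0.0552
grip_force: 49.8
```

Request:
apply_moves --pt "1 -0.3 0 0 0 0 1" --pt "1 -0.3 0 0 0 0 1" --pt "1 -0.3 0 0 0 0 1" --pt "1 -0.3 0 0 0 0 1" --pt "1 -0.3 0 0 0 0 1" --pt "1 -0.3 0 0 0 0 1" --pt "1 -0.3 0 0 0 0 1" --pt "1 -0.3 0 0 0 0 1" --pt "1 -0.3 0 0 0 0 1" --pt "1 -0.3 0 0 0 0 1"

```text
t: 25.5
eef_pos: [0.4647, 0.0221, 0.3605]
eef_rot: [155.2, 0.1, 77.7]
force: [0.9, -0.2, -4.7]
width: 0.0548
grip_force: 49.8
```

Request:
apply_moves --pt "0.9 -0.2 0 0 0 0 1" --pt "0.8 -0.1 0 0 0 0 1" --pt "0.7 0 0 0 0 0 1" --pt "0.4 0 0.2 0 0 0 1" --pt "0.1 0 0.4 0 0 0 1" --pt "0 0 0 0 0 0 1" --pt "0 0 0 0 0 0 1" --pt "0 0 0 0 0 0 1" --pt "0 0 0 0 0 0 1" --pt "0 0 0 0 0 0 1"

```text
t: 26.5
eef_pos: [0.4837, 0.1052, 0.3415]
eef_rot: [154.9, 0.0, 77.6]
force: [0.3, -0.6, -4.8]
width: 0.0548
grip_force: 49.8
```

Run:
```python
from h import *
plan(bp(-1.3,-0.5,45.5),RB)
```

```text
t 26.5 F [ 0.3 -0.6 -4.8] w 0.0548 grip 49.8 q [  4.   5. -29.  31.  -7. 105.]
pos [0.4837 0.1052 0.3415] tcp target [0.522  0.1014 0.2592] grasp now(bed) [ -0.9  -5.1 136.3]
d start-frame/30mm [ 0.15 -0.01  3.03]  d final-frame [ 0.15 -0.01  3.03]  rot/45 [ 0.001  0.001 -0.   ]
```

Request:
apply_moves --pt "0.05 0 0.3 0 0 0 1" --pt "0.05 0 0.6 0 0 0 1" --pt "0 0 0.6 0 0 0 1" --pt "0 0 0.5 0 0 0 1" --pt "0 0 0.4 0 0 0 1" --pt "0 0 0.3 0 0 0 1" --pt "0 0 0.15 0 0 0 1" --pt "0 0 0.05 0 0 0 1" --pt "0 0 0 0 0 0 1" --pt "0 0 0 0 0 0 1"

```text
t: 27.5
eef_pos: [0.5204, 0.1005, 0.2629]
eef_rot: [154.9, 0.0, 77.6]
force: [-0.3, 0.0, -4.4]
width: 0.055
grip_force: 49.9
```

Run:
```python
from h import *
plan(bp(-1.3,-0.5,45.0),RB)
```

```text
t 27.5 F [-0.3  0.  -4.4] w 0.055 grip 49.9 q [  4.  13. -34.  19.  -7. 104.]
pos [0.5204 0.1005 0.2629] tcp target [0.5222 0.1013 0.2587] grasp now(bed) [-0.8 -1.7 49.5]
d start-frame/30mm [ 0.04 -0.01  0.15]  d final-frame [ 0.04 -0.01  0.15]  rot/45 [0.002 0.    0.   ]
```

Request:
apply_moves --pt "0.03 0 0 0 0 0 1" --pt "0.03 0 0 0 0 0 1" --pt "0.02 -0.01 0 0 0 0 1" --pt "0 0 0 0 0 0 1" --pt "0 0 0 0 0 0 1" --pt "0 0 0 0 0 0 1" --pt "0 0 0 0 0 0 1" --pt "0 0 0 0 0 0 1" --pt "0 0 0 0 0 0 1" --pt "0 0 0 0 0 0 1"

```text
t: 28.5
eef_pos: [0.5206, 0.1029, 0.2623]
eef_rot: [155.0, 0.0, 77.6]
force: [-0.8, 0.2, -5.6]
width: 0.055
grip_force: 49.9
```

Run:
```python
from h import *
plan(bp(-1.3,-0.5,45.0),RB);s=st()[0];print(B.T@s["force"])
```

```text
t 28.5 F [-0.8  0.2 -5.6] w 0.055 grip 49.9 q [  4.  13. -33.  19.  -7. 105.]
pos [0.5206 0.1029 0.2623] tcp target [0.5222 0.1013 0.2587] grasp now(bed) [-1.4  0.6 49. ]
d start-frame/30mm [-0.04  0.01  0.13]  d final-frame [-0.04  0.01  0.13]  rot/45 [0.001 0.001 0.   ]
[-3.09544372  0.01927795 -4.69220053]
```

Request:
apply_moves --pt "0.02 0 0 0 0 0 1" --pt "0.02 0 0 0 0 0 1" --pt "0.02 0 0 0 0 0 1" --pt "0 0 0 0 0 0 1" --pt "0 0 0 0 0 0 1" --pt "0 0 0 0 0 0 1" --pt "0 0 0 0 0 0 1" --pt "0 0 0 0 0 0 1" --pt "0 0 0 0 0 0 1" --pt "0 0 0 0 0 0 1"

```text
t: 29.5
eef_pos: [0.521, 0.1046, 0.2623]
eef_rot: [155.0, 0.0, 77.6]
force: [0.2, -0.4, -5.1]
width: 0.0548
grip_force: 49.9
```

Run:
```python
from h import *
plan(bp(-1.3,-0.5,45.0),RB);s=st()[0];print(B.T@s["force"])
```

```text
t 29.5 F [ 0.2 -0.4 -5.1] w 0.0548 grip 49.9 q [  4.  13. -33.  19.  -7. 105.]
pos [0.521  0.1046 0.2623] tcp target [0.5222 0.1013 0.2587] grasp now(bed) [-1.4  2.4 49. ]
d start-frame/30mm [-0.1   0.01  0.13]  d final-frame [-0.1   0.01  0.13]  rot/45 [0.001 0.001 0.   ]
[-1.91658147 -0.3339912  -4.74027395]
```

Request:
apply_moves --pt "0.02 0 0 0 0 0 1" --pt "0.02 0 0 0 0 0 1" --pt "0.02 0 0 0 0 0 1" --pt "0 0 0 0 0 0 1" --pt "0 0 0 0 0 0 1" --pt "0 0 0 0 0 0 1" --pt "0 0 0 0 0 0 1" --pt "0 0 0 0 0 0 1" --pt "0 0 0 0 0 0 1" --pt "0 0 0 0 0 0 1"

```text
t: 30.5
eef_pos: [0.5213, 0.1058, 0.2623]
eef_rot: [154.9, 0.2, 77.5]
force: [-2.5, -8.9, -1.6]
width: 0.055
grip_force: 50.2
```

Run:
```python
from h import *
plan(bp(-1.3,-0.5,45.0),RB);s=st()[0];print(B.T@s["force"])
S=grab("side");a=cv2.resize(S["frame"][150:250,285:375],None,fx=5.5,fy=5.5,interpolation=2);cv2.imwrite("pics/k6.png",a[:,:,::-1])
for z in(4,):print("foot-left/right pred",proj(S,np.array([bp(0,24,z),bp(0,-24,z),bp(-24,0,z),bp(0,0,z),bp(0,29,26)])))
```

```text
t 30.5 F [-2.5 -8.9 -1.6] w 0.055 grip 50.2 q [  4.  13. -33.  19.  -7. 105.]
pos [0.5213 0.1058 0.2623] tcp target [0.5222 0.1013 0.2587] grasp now(bed) [-1.3  3.2 49.1]
d start-frame/30mm [-0.14  0.    0.14]  d final-frame [-0.14  0.    0.14]  rot/45 [ 0.001  0.004 -0.   ]
[-1.12432693 -9.19153649 -1.20522805]
foot-left/right pred [[332.39921588 177.69383206]
 [331.33304504 188.58851419]
 [324.81702985 184.8106477 ]
 [331.87371956 183.06362385]
 [329.81835862 171.78965433]]
```

View pics/k6.png

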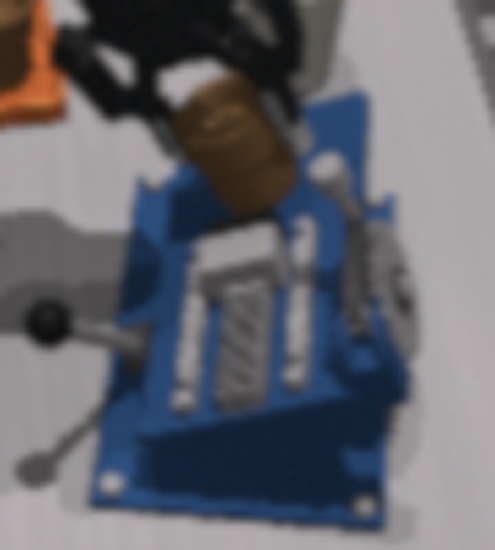

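The side crop shows the cup just above the bed, held square with its foot at about (331,188) and touching the V (9 N). I'll back off a touch and lower it.

Request:
apply_moves --pt "-0.04 0 0 0 0 0 1" --pt "0 0 0.03 0 0 0 1" --pt "0 0 0.03 0 0 0 1" --pt "0 0 0.03 0 0 0 1" --pt "0 0 0.02 0 0 0 1" --pt "0 0 0 0 0 0 1" --pt "0 0 0 0 0 0 1" --pt "0 0 0 0 0 0 1" --pt "0 0 0 0 0 0 1" --pt "0 0 0 0 0 0 1"

```text
t: 31.55
eef_pos: [0.5227, 0.1049, 0.2594]
eef_rot: [154.9, 0.0, 77.6]
force: [3.3, -4.8, -2.3]
width: 0.0547
grip_force: 49.9
```

Run:
```python
from h import *
plan(bp(-1.3,-0.5,45.0),RB);s=st()[0];print(B.T@s["force"])
```

```text
t 31.55 F [ 3.3 -4.8 -2.3] w 0.0547 grip 49.9 q [  4.  14. -33.  19.  -7. 105.]
pos [0.5227 0.1049 0.2594] tcp target [0.5222 0.1013 0.2587] grasp now(bed) [-1.1  3.  45.8]
d start-frame/30mm [-0.12 -0.    0.03]  d final-frame [-0.12 -0.    0.03]  rot/45 [0.001 0.001 0.   ]
[ 2.90023017 -3.93693241 -3.8784454 ]
```

Request:
apply_moves --pt "-0.03 0 0.01 0 0 0 1" --pt "0 0 0.015 0 0 0 1" --pt "0 0 0.015 0 0 0 1" --pt "0 0 0 0 0 0 1" --pt "0 0 0 0 0 0 1" --pt "0 0 0 0 0 0 1" --pt "0 0 0 0 0 0 1" --pt "0 0 0 0 0 0 1" --pt "0 0 0 0 0 0 1" --pt "0 0 0 0 0 0 1"

```text
t: 32.55
eef_pos: [0.5226, 0.1043, 0.2591]
eef_rot: [154.9, -0.0, 77.7]
force: [-10.6, 1.0, 15.6]
width: 0.0551
grip_force: 51.8
```

Run:
```python
from h import *
plan(bp(-1.3,-0.5,45.0),RB);s=st()[0];print(B.T@s["force"])
```

```text
t 32.55 F [-10.6   1.   15.6] w 0.0551 grip 51.8 q [  4.  14. -34.  19.  -7. 105.]
pos [0.5226 0.1043 0.2591] tcp target [0.5222 0.1013 0.2587] grasp now(bed) [-1.2  2.6 45.5]
d start-frame/30mm [-0.1   0.    0.02]  d final-frame [-0.1   0.    0.02]  rot/45 [ 0.002 -0.001  0.001]
[-2.97030874 -1.32688738 18.61098176]
```

Request:
apply_moves --pt "0 0 0 0 0 0 0.3" --pt "0 0 0 0 0 0 0.15" --pt "0 0 0 0 0 0 0" --pt "0 0 0 0 0 0 0" --pt "0 0 -0.3 0 0 0 0" --pt "0 0 -0.6 0 0 0 0" --pt "0 0 -0.8 0 0 0 0" --pt "0 0 -0.8 0 0 0 0" --pt "-0.2 -0.1 -0.8 0 0 0 0" --pt "-0.4 -0.2 -0.5 0 0 0 0"

```text
t: 33.55
eef_pos: [0.4633, 0.0989, 0.3599]
eef_rot: [154.8, -0.0, 77.7]
force: [0.5, -0.1, -1.0]
width: 0.0858
grip_force: 0.0
```

Request:
apply_moves --pt "-0.7 -0.3 0 0 0 0 1" --pt "-0.9 -0.3 0 0 0 0 1" --pt "-0.9 -0.3 0 0 0 0 1" --pt "-0.9 -0.3 0 0 0 0 1" --pt "-0.9 -0.3 0 0 0 0 1" --pt "-0.8 -0.3 0 0 0 0 1" --pt "-0.5 -0.2 0 0 0 0 1" --pt "-0.1 0 0 0 0 0 1" --pt "0 0 0 0 0 0 1" --pt "0 0 0 0 0 0 1"

```text
t: 34.55
eef_pos: [0.3744, -0.0564, 0.3328]
eef_rot: [154.9, 0.0, 77.6]
force: [-0.0, 0.1, 0.1]
width: -0.0
grip_force: 0.0
```

Run:
```python
from h import *
plan(bp(-76,-190,81),RB)
S=grab("side");T=grab("top")
for d in(S,T):print(proj(d,np.array([bp(0,0,60),bp(-75,-148,78),bp(0,29,26)])))
cv2.imwrite("pics/k7.png",cv2.hconcat([cv2.resize(S["frame"][150:250,285:375],(405,450),interpolation=2),cv2.resize(T["frame"][160:235,260:325],(390,450),interpolation=2)])[:,:,::-1])
```

```text
t 34.55 F [-0.   0.1  0.1] w -0.0 grip 0.0 q [-22.  -6. -43.  29.   4.  81.]
pos [ 0.3744 -0.0564  0.3328] tcp target [ 0.4005 -0.066   0.2598] grasp now(bed) [ -70.  -186.4  158.8]
d start-frame/30mm [-0.12 -0.2   2.59]  d final-frame [-0.12 -0.2   2.59]  rot/45 [0.001 0.    0.001]
[[324.75115684 170.58553847]
 [293.1745928  208.90876891]
 [329.81835862 171.78965433]]
[[292.76530275 195.98581409]
 [337.05902968 231.13139747]
 [284.87047625 190.10135688]]
```

View pics/k7.png

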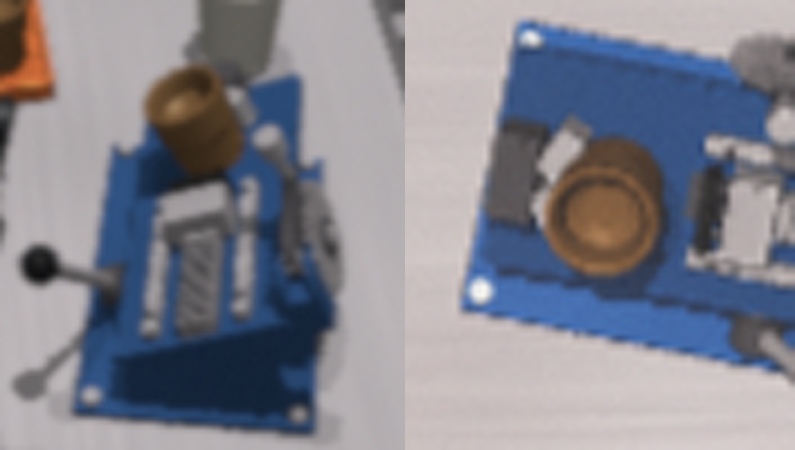

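The cup stands in the nest touching the V, with its rim at (293,195.8), the same as the first cup. The fingers are now right of the lever ball, so I'll descend beside it.

Request:
apply_moves --pt "-0.12 -0.2 0.3 0 0 0 1" --pt "0 0 0.6 0 0 0 1" --pt "0 0 0.7 0 0 0 1" --pt "0 0 0.6 0 0 0 1" --pt "0 0 0.4 0 0 0 1" --pt "0.1 0 0 0 0 0 1" --pt "0.2 0 0 0 0 0 1" --pt "0.15 0 0 0 0 0 1" --pt "0 0 0 0 0 0 1" --pt "0 0 0 0 0 0 1"

```text
t: 35.65
eef_pos: [0.4031, -0.0529, 0.2597]
eef_rot: [154.9, 0.0, 77.6]
force: [-1.3, 0.1, 0.9]
width: 0.0001
grip_force: 0.0
```

Run:
```python
from h import *
plan(bp(-76,-172,81),RB);print(B.T@st()[0]["force"])
for th in range(-33,45,7):
    a=np.radians(th);print(th,"ball y %.1f z %.1f"%(-85+115*np.sin(a),-18+115*np.cos(a)))
```

```text
t 35.65 F [-1.3  0.1  0.9] w 0.0001 grip 0.0 q [-20.   2. -49.  15.   3.  83.]
pos [ 0.4031 -0.0529  0.2597] tcp target [ 0.4044 -0.0484  0.2598] grasp now(bed) [ -76.1 -176.7   81. ]
d start-frame/30mm [0.15 0.01 0.  ]  d final-frame [0.15 0.01 0.  ]  rot/45 [0.002 0.001 0.001]
[-0.77811626 -0.12774955  1.33111054]
-33 ball y -147.6 z 78.4
-26 ball y -135.4 z 85.4
-19 ball y -122.4 z 90.7
-12 ball y -108.9 z 94.5
-5 ball y -95.0 z 96.6
2 ball y -81.0 z 96.9
9 ball y -67.0 z 95.6
16 ball y -53.3 z 92.5
23 ball y -40.1 z 87.9
30 ball y -27.5 z 81.6
37 ball y -15.8 z 73.8
44 ball y -5.1 z 64.7
```

Request:
apply_moves --pt "0.3 0 -0.12 0 0 0 1" --pt "0.28 0 -0.18 0 0 0 1" --pt "0.43 0 -0.18 0 0 0 1" --pt "0.45 0 -0.15 0 0 0 1" --pt "0.46 0 -0.1 0 0 0 1" --pt "0.47 0 -0.03 0 0 0 1" --pt "0.47 0 0.03 0 0 0 1" --pt "0.46 0 0.08 0 0 0 1" --pt "0.44 0 0.15 0 0 0 1" --pt "0 0 0 0 0 0 1"

```text
t: 36.65
eef_pos: [0.4213, 0.0594, 0.2728]
eef_rot: [155.0, 0.0, 77.7]
force: [0.4, -3.3, 0.4]
width: -0.0001
grip_force: 0.8
```

Run:
```python
from h import *
plan(bp(-76,-51.5,90),RB);print(B.T@st()[0]["force"])
from scipy import ndimage
S=grab("side");print([proj(S,bp(-75,-85+115*np.sin(a),-18+115*np.cos(a)))[0].round(1).tolist() for a in np.radians([10,16,23,30,35])])
```

```text
t 36.65 F [ 0.4 -3.3  0.4] w -0.0001 grip 0.8 q [ -2.   3. -45.  18.  -4. 100.]
pos [0.4213 0.0594 0.2728] tcp target [0.4265 0.0701 0.2679] grasp now(bed) [-76.4 -63.1  95.7]
d start-frame/30mm [0.39 0.02 0.19]  d final-frame [0.39 0.02 0.19]  rot/45 [0.001 0.    0.002]
[ 1.1747702  -3.12486824 -0.15903963]
[[294.5, 183.7], [295.5, 181.5], [296.8, 179.4], [298.3, 177.9], [299.4, 177.1]]
```

Request:
apply_moves --pt "0.13 0.01 0.06 0 0 0 1" --pt "0.13 0 0.06 0 0 0 1" --pt "0.13 0 0.07 0 0 0 1" --pt "0.06 0 0.03 0 0 0 1" --pt "0 0 0 0 0 0 1" --pt "0 0 0 0 0 0 1" --pt "0 0 0 0 0 0 1" --pt "0 0 0 0 0 0 1" --pt "0 0 0 0 0 0 1" --pt "0 0 0 0 0 0 1"

```text
t: 37.7
eef_pos: [0.427, 0.0709, 0.2669]
eef_rot: [155.0, 0.0, 77.6]
force: [-0.0, -3.4, 0.4]
width: 0.0
grip_force: 1.7
```

```bash
cat >> h.py <<'E'
def ball():
    from scipy import ndimage
    S=grab("side");f=S["frame"][165:215,285:310].max(2);l,n=ndimage.label(f<60)
    for i in range(1,n+1):
        if (l==i).sum()>8: print("dark",(l==i).sum(),(np.array(ndimage.center_of_mass(l==i))[::-1]+[285,165]).round(1))
    print([(t,proj(S,bp(-75,-85+115*np.sin(a),-18+115*np.cos(a)))[0].round(1).tolist()) for t,a in((t,np.radians(t)) for t in (0,7,15,22,30,37))])
E
python3 - <<'E'
from h import *
plan(bp(-76,-45,87),RB);print(B.T@st()[0]["force"])
E
```

```text
t 37.7 F [-0.  -3.4  0.4] w 0.0 grip 1.7 q [ -0.   4. -45.  17.  -5. 101.]
pos [0.427  0.0709 0.2669] tcp target [0.4292 0.0762 0.2652] grasp now(bed) [-76.1 -50.8  88.9]
d start-frame/30mm [0.19 0.01 0.06]  d final-frame [0.19 0.01 0.06]  rot/45 [0.001 0.001 0.   ]
[ 0.78612776 -3.30742855  0.0847011 ]
```

Request:
apply_moves --pt "0.05 0 0.03 0 0 0 1" --pt "0.05 0 0.03 0 0 0 1" --pt "0.05 0 0.03 0 0 0 1" --pt "0 0 0 0 0 0 1" --pt "0 0 0 0 0 0 1" --pt "0 0 0 0 0 0 1" --pt "0 0 0 0 0 0 1" --pt "0 0 0 0 0 0 1" --pt "0 0 0 0 0 0 1" --pt "0 0 0 0 0 0 1"

```text
t: 38.7
eef_pos: [0.4291, 0.0751, 0.2644]
eef_rot: [155.0, 0.0, 77.6]
force: [-1.8, -3.8, 2.6]
width: -0.0002
grip_force: 2.2
```

Run:
```python
from h import *
plan(bp(-76,-40,84),RB);print(B.T@st()[0]["force"]);ball()
```

```text
t 38.7 F [-1.8 -3.8  2.6] w -0.0002 grip 2.2 q [  1.   5. -45.  16.  -6. 102.]
pos [0.4291 0.0751 0.2644] tcp target [0.4315 0.0808 0.2625] grasp now(bed) [-76.1 -46.2  86.2]
d start-frame/30mm [0.2  0.01 0.07]  d final-frame [0.2  0.01 0.07]  rot/45 [0.001 0.001 0.   ]
[ 0.26144614 -4.04668649  2.72205932]
dark 264 [293.6 173.5]
[(0, [293.3, 188.2]), (7, [294.1, 184.9]), (15, [295.3, 181.8]), (22, [296.6, 179.7]), (30, [298.3, 177.9]), (37, [299.9, 176.9])]
```

Request:
apply_moves --pt "0.05 0 0.03 0 0 0 1" --pt "0.05 0 0.03 0 0 0 1" --pt "0.05 0 0.03 0 0 0 1" --pt "0 0 0 0 0 0 1" --pt "0 0 0 0 0 0 1" --pt "0 0 0 0 0 0 1" --pt "0 0 0 0 0 0 1" --pt "0 0 0 0 0 0 1" --pt "0 0 0 0 0 0 1" --pt "0 0 0 0 0 0 1"

```text
t: 39.75
eef_pos: [0.4311, 0.0792, 0.262]
eef_rot: [155.0, 0.1, 77.6]
force: [-1.3, -4.5, 2.7]
width: -0.0004
grip_force: 2.6
```

Run:
```python
from h import *
plan(bp(-76,-40,84),RB);print(B.T@st()[0]["force"])
```

```text
t 39.75 F [-1.3 -4.5  2.7] w -0.0004 grip 2.6 q [  1.   5. -45.  16.  -6. 102.]
pos [0.4311 0.0792 0.262 ] tcp target [0.4315 0.0808 0.2625] grasp now(bed) [-76.1 -41.8  83.5]
d start-frame/30mm [ 0.06  0.01 -0.02]  d final-frame [ 0.06  0.01 -0.02]  rot/45 [0.001 0.001 0.   ]
[ 0.83073627 -4.65445875  2.56649274]
```

Request:
apply_moves --pt "-0.1 0 -0.05 0 0 0 1" --pt "-0.2 0 -0.1 0 0 0 1" --pt "-0.5 0 0 0 0 0 1" --pt "-0.8 0 0 0 0 0 1" --pt "-0.8 0 0 0 0 0 1" --pt "-0.8 0 0 0 0 0 1" --pt "-0.8 0 0 0 0 0 1" --pt "0 0 0 0 0 0 1" --pt "0 0 0 0 0 0 1" --pt "0 0 0 0 0 0 1"

```text
t: 40.75
eef_pos: [0.4036, -0.0371, 0.2662]
eef_rot: [155.0, 0.0, 77.6]
force: [0.7, -0.1, 0.6]
width: -0.0
grip_force: 0.0
```

Run:
```python
from h import *
plan(bp(-76,-172,160),RB);print(B.T@st()[0]["force"]);ball()
T=grab("top");S=grab("side");T0=dict(np.load("top0.npz"));S0=dict(np.load("side0.npz"))
from scipy import ndimage
for nm,A,A0,(a,b,c,e) in(("top",T,T0,(288,306,215,235)),("side",S,S0,(288,308,168,190))):
    for n,d in(("now",A),("start",A0)):
        m=d["frame"][c:e,a:b].max(2)<60;l,k=ndimage.label(m)
        for i in range(1,k+1):
            if (l==i).sum()>8:print(nm,n,(l==i).sum(),(np.array(ndimage.center_of_mass(l==i))[::-1]+[a,c]).round(1))
# knob and rim comparison: template shift
for nm,A,A0,(a,b,c,e) in(("top knob",T,T0,(317,330,174,187)),("side knob",S,S0,(340,352,175,190)),("top cup",T,T0,(281,304,184,208)),("side cup",S,S0,(316,338,163,184))):
    t=A0["frame"][c:e,a:b];w=A["frame"][c-5:e+5,a-5:b+5];r_=cv2.matchTemplate(w,t,cv2.TM_CCOEFF_NORMED);_,v,_,l=cv2.minMaxLoc(r_);print(nm,round(v,3),np.array(l)-5)
```

```text
t 40.75 F [ 0.7 -0.1  0.6] w -0.0 grip 0.0 q [-17.   1. -48.  16.   2.  85.]
pos [ 0.4036 -0.0371  0.2662] tcp target [ 0.3718 -0.0412  0.3314] grasp now(bed) [ -76.1 -161.2   88.2]
d start-frame/30mm [-0.36  0.01 -2.39]  d final-frame [-0.36  0.01 -2.39]  rot/45 [ 0.001 -0.     0.001]
[0.83053461 0.074576   0.24407546]
dark 35 [298.2 178. ]
dark 256 [290.1 198.5]
[(0, [293.3, 188.2]), (7, [294.1, 184.9]), (15, [295.3, 181.8]), (22, [296.6, 179.7]), (30, [298.3, 177.9]), (37, [299.9, 176.9])]
top now 38 [297.2 224.4]
top start 40 [297.1 224.6]
side now 35 [298.2 178. ]
side now 22 [290.6 187.5]
side start 39 [298. 178.]
top knob 0.999 [0 0]
side knob 0.999 [0 0]
top cup 0.985 [0 0]
side cup 0.998 [0 0]
```

The lever, the pawl knob and the cup now match the original clamped picture. I'll retreat upward and check everything before handing in.

Request:
apply_moves --pt "-0.3 0 -0.4 0 0 0 0.8" --pt "-0.3 0 -0.8 0 0 0 0.5" --pt "0 0 -1 0 0 0 0.5" --pt "0 0 -1 0 0 0 0.5" --pt "0 0 -0.7 0 0 0 0.5" --pt "0 0 -0.3 0 0 0 0.5" --pt "0 0 0 0 0 0 0.5" --pt "0 0 0 0 0 0 0.5" --pt "0 0 0 0 0 0 0.5" --pt "0 0 0 0 0 0 0.5"

```text
t: 41.9
eef_pos: [0.3478, -0.0436, 0.3794]
eef_rot: [155.1, 0.0, 77.6]
force: [0.5, 0.2, 0.0]
width: 0.0429
grip_force: 0.0
```

Run:
```python
from h import *
from bench import r
T=grab("top");S=grab("side");T0=dict(np.load("top0.npz"));S0=dict(np.load("side0.npz"))
for nm,A,A0,(a,b,c,e) in(("ball",T,T0,(290,306,217,234)),("ball s",S,S0,(290,306,170,186)),("cup",T,T0,(281,304,184,208)),("knob s",S,S0,(340,352,175,190)),("c,d",T,T0,(222,248,225,272)),("scraper",T,T0,(268,320,235,265)),("pour",T,T0,(220,252,160,192)),("bottle",S,S0,(325,348,105,140)),("spanner",T,T0,(392,445,175,197)),("brush",T,T0,(382,440,140,160))):
    t=A0["frame"][c:e,a:b];w=A["frame"][c-5:e+5,a-5:b+5];q=cv2.matchTemplate(w,t,cv2.TM_CCOEFF_NORMED);_,v,_,l=cv2.minMaxLoc(q);print(nm,round(v,3),np.array(l)-5)
P=cloud(T);ok=T["range_z"]>.2;w=P[235:265,182:212][ok[235:265,182:212]];k=w[(w[:,2]>.05)&(w[:,2]<.09)];print("tray cup rim",k.min(0),k.max(0))
print(st()[0]["t"],r.job_done())
```

```text
ball 1.0 [0 0]
ball s 1.0 [0 0]
cup 0.985 [0 0]
knob s 0.999 [0 0]
c,d 0.999 [0 0]
scraper 0.999 [0 0]
pour 1.0 [0 0]
bottle 1.0 [0 0]
spanner 0.996 [0 0]
brush 0.999 [0 0]
tray cup rim [0.3978613  0.36915749 0.05004041] [0.45064946 0.42463279 0.07379362]
the job is handed in; nothing more can be done
42.0 None
```

The job is handed in at about 42 s of robot time: the clean cup stands upright in the tray, the waiting cup is clamped in the nest with the pawl down, and the picture checks showed nothing else had moved.

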